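# Open the filter bay of the bench air pump

## Task

The intake filter of the white bench air pump is due for a change, so open its filter bay: press the green snap tab in until it lets the cover go and the cover springs forward a little, then push the blue cover by the step across its top, along its rails over the tab, until it is fully open at its stop and the whole filter lies uncovered. Only light fingertip pushes are needed: do not pinch, lift or force the cover or the tab. Leave the tweezers, amber bottle, green-lidded jar and stopwatch round the pump where they stand, and finish clear of everything.

Things in the scene. Friction and masses are not known exactly. Their poses are not given: they have to be found in the camera images.
- pump: Bench air pump: low white box 160 (x) x 272 (y) x 52 mm, fixed. Origin on the worktop under its middle; z up; front panel (red switch, black knob) on its -x side, brass hose barbs on its +y end. Its flat top, the deck, is 52 mm up. Aluminium rails along y at x = +-50 to 62 mm and a cross wall at each end (inner faces y = +120, -116 mm) stand to 63 mm. The cover opens towards the pump's -y.
- cover: Blue cover plate 110 (x) x 120 (y) x 5 mm, 0.28 kg, captive in the rails (2 mm play). Origin in the centre of its underside, axes as the pump's. Closed it is at pump (0, 58, 53.5) mm, top 58.5 mm up, pushed by hidden springs (3 N) to -y against the tab. Freed, it springs 8 mm to -y and then holds the tab down itself. It slides with about 1 N, stays where left, and stops at pump y = -56 mm.
- cover_step (a point): On the push face of the step across the cover's top: a ribbed grip 92 mm wide (x), its upright face looking to +y and 14 mm high above the cover's top, its other side falling in small steps over 18 mm. The point is mid-face, 10 mm to +y of the cover's origin, 12 mm above it (7 mm above the cover's top). Behind the face (+y) the cover is flat for 50 mm: room for a fingertip to push to -y.
- tab_press (a point): Press point of the green snap tab: on top, 25 mm from its tip, 3.5 mm above the deck; a finger here leaves the cover room to spring 8 mm. The tab is a tongue 34 mm wide (x), 61 mm long in mid-deck, hinged flush with the deck at pump y = -63 mm and rising to its tip, 6 mm above the deck, at the closed cover's edge (y = -2 mm). Pressing this point down level with the deck (3 N) frees the cover.
- tab (a joint): Angle of the snap tab in rad: 0 standing up and locking the cover, about 0.075 where its tip passes below the cover, 0.10 level with the deck, 0.115 at its end. A spring lifts it unless the finger or the cover holds it down.
- bay (a point): Centre of the filter bay's mouth, at deck height: an opening 86 (x) x 100 (y) mm, pump y = +12 to +112 mm, with the white pleated filter in it, hidden by the closed cover. It is wholly uncovered when the cover's origin is below pump y = -48 mm.
- indicator_amber: Bystander: brown bottle with black cap, 44 mm across, 91 mm high, standing on the worktop near the pump. Origin in the centre of its foot.
- sample_jar: Bystander: white jar with green lid, 64 mm across, 71 mm high, near the pump. Origin in the centre of its foot.
- stopwatch: Bystander: black stopwatch 66 x 60 x 19 mm lying near the pump. Origin in the centre of its underside.
- tweezers: Bystander: steel tweezers 10 x 131 x 14 mm lying in front of the pump, for the filter change. Origin in the centre of the underside.
Not all that is in view belongs to the job. Several things have the shape of the cover; the one meant has the colours described above.

How it is judged:
By the outcome, as a careful person would: the job done as asked, in the order asked, and still so for the second after the job is handed in, with the robot touching nothing.
It also fails if it takes over 34 s, if anything falls off the work surface, if the arm or the gripper's body presses on something with over 40 N, if the wrist force passes 120 N, or if a joint passes its speed limit or range.

## Robot

A 7-joint arm with a two-finger parallel gripper is mounted at the origin on a cart in front of the work surface, level with it; the furniture and walls round the work are solid. World frame = base frame: x ahead of the robot, y to its left, z up, the work surface at z = 0. Lengths are in m, angles in rad, forces in N, time in s.
With the tool pointing down it reaches from about 0.425 to 0.825 m from the base axis. Payload 3.6 kg.
Tool frame: the origin (TCP) lies where the fingers leave the gripper's body, on its centre line; the fingertips stand 73 mm ahead of it and the grasp point (between the pads) lies 54 mm ahead of it; z points along the fingers, y is the line along which they close (so a half turn about z gives the same grasp; the last joint's range is limited). The gripper opens to 85 mm and grips with 20 to 120 N. Pads are 22 mm wide; open, the fingers measure 114 mm over their backs; the gripper's body (76 mm by 85 mm) begins 54 mm behind the grasp point. The pads swing forward as they close: fully open they stand 13 mm farther back than shut.
Start: joints at [1.226, 0.615, -0.013, 1.423, 0.008, 1.103, -0.04], TCP at [0.204, -0.617, 0.304] pointing down, gripper open.
Joint ranges: [-3.12, 3.12], [-0.3, 2.06], [-1.34, 1.32], [0.26, 2.42], [-1.36, 4.5], [0.01, 1.98], [-2.84, 2.84]. Speed limits (rad/s): [2.79, 2.79, 3.14, 3.14, 3.14, 3.14, 3.14].

## Interface

Orientations are given as a unit quaternion [x, y, z, w].
In Python, from station import arm, snapshot, camera_info, ticket gives the robot as it stands. Calls block until the motion is done:
- arm.movep(position, orientation): joint-space move of the TCP to a pose.
- arm.line_to(position, velocity=0.15, ori=None): straight line of the TCP; ori=None keeps the orientation; velocity is the mean speed in m/s.
- arm.move_j(angles): joint-space move.
- arm.move_gripper(opening, effort=None): opening from 0.0 (shut) to 1.0 (fully open); effort is the grip in N (None keeps the last); returns when the fingers have stopped.
- arm.pause(seconds).
- arm.ik(position, orientation): joint angles nearest the present ones, or None.
- snapshot(name): name is "scene" or "top"; returns the picture (384x512x3 uint8, blue, green, red); there is no depth.
- camera_info(name): a dict with "fx", "fy", "cx", "cy" (pixels), "R" (3x3) and "t" (3): a world point X has camera coordinates R X + t. Camera axes: x right, y down, z forward; pixel columns grow to the right and rows downward; lengths in m; the calibration is good to about 2 mm. A picture is of the moment at which its call begins. camera_info takes no time and is no camera call.
A pose or a line that the arm cannot do raises arm.MotionError and nothing moves.
- ticket.finish_job(): hands the job in; it is judged then, once.
Readings, each from a call of its own:
- arm.read_time(): time.
- arm.read_joint_positions(): joint angles.
- arm.read_dq(): joint speeds.
- arm.read_effort(): joint torques, N m.
- arm.read_tool_pos(): TCP position.
- arm.read_eef_rot(): TCP orientation.
- arm.read_ft_force(): force on the tool from outside, world axes, zero at the start.
- arm.read_wrist_torque(): the same for the moment, N m.
- arm.read_opening(): opening from 0.0 (shut) to 1.0 (fully open).
- arm.read_finger_force(): force on a finger pad.
Only numpy, scipy, OpenCV 4.12 (cv2) and the standard library are available. Lean on these libraries where they do the work, as an engineer would, in place of code of your own. Each camera call takes 0.05 s, during which the arm holds its last target. There are 200 camera calls.

## Working session

There is one attempt and no reset: what is moved stays moved. The work goes in short steps, each a Python script; the robot and the scene stay as the last script left them, time stands still between calls to the robot, and variables do not carry over. Pictures are saved under pics/ and viewed, at most 10 in all, crops included, and the job is handed in when it is done.

```bash
ls; mkdir -p pics
python3 - <<'E'
from station import arm,snapshot,camera_info
import cv2
for n in("scene","top"):
    cv2.imwrite(f"pics/{n}0.png",snapshot(n)); c=camera_info(n); print(n,{k:(v.tolist() if hasattr(v,'tolist') else v) for k,v in c.items()})
print(arm.read_time(),arm.read_tool_pos(),arm.read_eef_rot(),arm.read_ft_force())
E
```

```text
pics
scene {'fx': 429.2568039816617, 'fy': 429.2568039816617, 'cx': 258.74382251815064, 'cy': 189.78966747687144, 'R': [[-0.698852596022022, -0.715250489918894, 0.004667515834195618], [-0.5507885119099557, 0.5339749447760872, -0.6414848193834296], [0.45632999482972525, -0.4508741454354605, -0.7671215293527787]], 't': [0.339404341309834, 0.4638543308062623, 0.6419931274414278]}
top {'fx': 475.7167218859974, 'fy': 475.7167218859974, 'cx': 261.23129561702103, 'cy': 191.9176472927179, 'R': [[0.015498676826667356, -0.9998791019283044, 0.0012540110325165983], [-0.9979263269708277, -0.015546743673543027, -0.06246074526982266], [0.062472689674249175, -0.0002833517183704189, -0.9980466335581061]], 't': [-0.1712664810991826, 0.5883275957959321, 1.1526360135170126]}
0.1 [ 0.20356422 -0.6167662   0.30286163] [ 9.87315647e-01  1.58765584e-01 -2.15002874e-04 -1.12128828e-03] [-0.1080889  -0.87128018  0.16714651]
```

View pics/scene0.png

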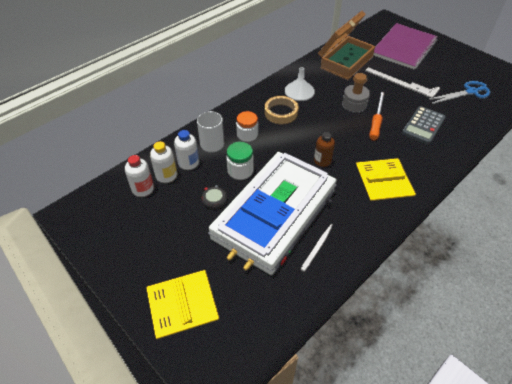

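View pics/top0.png

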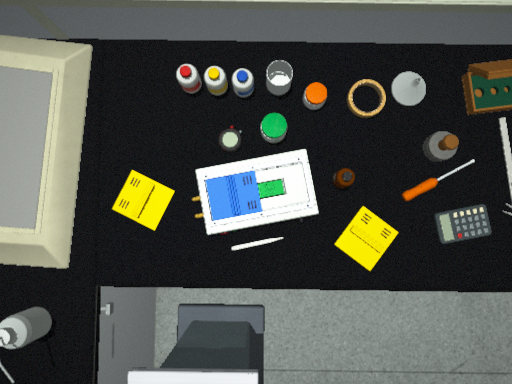

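The top view shows three cover-shaped things: blue at (232,195) on the white pump, and yellow at (143,200) and (367,238) on the worktop. The blue one fits, since it sits on the pump against the green tab at (271,188). I'll confirm it in one enlarged crop.

```bash
cat > h.py <<'E'
import numpy as np, cv2
from station import camera_info
C={n:{k:np.array(v) for k,v in camera_info(n).items()} for n in("scene","top")}
def proj(n,X):
    c=C[n]; q=np.atleast_2d(X)@c["R"].T+c["t"]
    return np.c_[c["fx"]*q[:,0]/q[:,2]+c["cx"], c["fy"]*q[:,1]/q[:,2]+c["cy"]]
def unproj(n,uv,z):
    c=C[n]; uv=np.atleast_2d(uv); d=np.c_[(uv[:,0]-c["cx"])/c["fx"],(uv[:,1]-c["cy"])/c["fy"],np.ones(len(uv))]@c["R"]
    o=-c["R"].T@c["t"]; return o+d*((z-o[2])/d[:,2])[:,None]
def mask(im,col):
    h=cv2.cvtColor(im,cv2.COLOR_BGR2HSV)
    lo,hi={"blue":((100,120,60),(125,255,255)),"green":((45,120,50),(85,255,255)),"white":((0,0,130),(179,60,255))}[col]
    return cv2.inRange(h,lo,hi)
E
python3 - <<'E'
from h import *
for n,(x0,y0,x1,y1) in {"top":(185,140,330,245),"scene":(205,145,345,275)}.items():
    im=cv2.imread(f"pics/{n}0.png")
    print(n)
    for col,z in(("white",.052),("blue",.0585),("green",.055)):
        m=np.zeros(im.shape[:2],np.uint8); m[y0:y1,x0:x1]=mask(im,col)[y0:y1,x0:x1]
        if col=="white": m=cv2.morphologyEx(m|mask(im,"blue")*(m*0+1),cv2.MORPH_OPEN,np.ones((5,5)))*1; m[:y0]=0;m[y1:]=0;m[:,:x0]=0;m[:,x1:]=0
        k=cv2.findContours(m,cv2.RETR_EXTERNAL,cv2.CHAIN_APPROX_NONE)[0]
        k=sorted(k,key=cv2.contourArea)[-3:]
        for c in k:
            if cv2.contourArea(c)<40: continue
            w=unproj(n,c[:,0].astype(float),z)[:,:2]
            r=cv2.minAreaRect((w*1000).astype(np.float32)); print(col,cv2.contourArea(c),r, c[:,0].mean(0))
im=cv2.imread("pics/top0.png")[145:250,190:325]
cv2.imwrite("pics/crop.png",cv2.resize(im,None,fx=5.5,fy=5.5,interpolation=cv2.INTER_CUBIC))
E
```

```text
top
white 62.0 ((705.5732421875, -83.89984130859375), (14.561484336853027, 26.511789321899414), 0.9004589915275574) [229.5 142.6]
white 7423.5 ((590.6915283203125, -150.33558654785156), (160.48944091796875, 272.6897277832031), 11.677227973937988) [256.29394813 191.22766571]
blue 1969.5 ((579.9525146484375, -95.96350860595703), (98.39461517333984, 119.55973052978516), 11.668342590332031) [233.33714286 195.18285714]
green 329.5 ((597.44677734375, -183.63458251953125), (36.13854217529297, 58.03449630737305), 11.546820640563965) [270.26027397 188.32876712]
scene
white 150.0 ((696.9771728515625, -66.06560516357422), (33.25114440917969, 34.800689697265625), 48.89155578613281) [213.5   194.975]
white 7498.0 ((586.9964599609375, -147.93850708007812), (162.7958526611328, 287.7633361816406), 11.570002555847168) [273.01633987 208.63071895]
blue 2017.5 ((579.798828125, -96.8277359008789), (97.8212661743164, 119.70824432373047), 11.574387550354004) [260.1589404  217.56953642]
green 255.5 ((594.95849609375, -184.04425048828125), (34.24940490722656, 53.737892150878906), 10.331805229187012) [283.62264151 191.26415094]
green 351.0 ((749.791015625, -192.78085327148438), (60.510475158691406, 57.1585578918457), 45.93995666503906) [239.4375  152.34375]
```

View pics/crop.png

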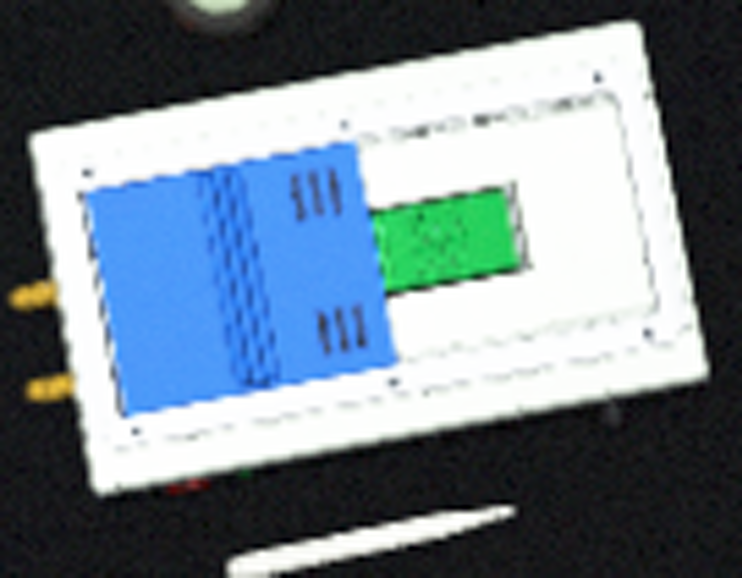

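The crop confirms it: the blue cover lies on the white pump, with its step at crop (240,275) and the green tab at crop (450,240). Barbs are to the left (+y) and the switch is at the bottom (-x). Measured sizes match the given ones (160x273, cover length 120, tab 36x58 mm), so the pump is at about (0.591, -0.1517) with yaw 11.65°. Next I close the fingers and move above the tab.

```bash
cat >> h.py <<'E'
from station import arm,snapshot
A=np.radians(11.65); P0=np.array([.591,-.1517])
def tip(x,y,z):  # fingertip in pump mm -> TCP world
    c,s=np.cos(A),np.sin(A); x,y=x/1000,y/1000
    return [P0[0]+c*x-s*y, P0[1]+s*x+c*y, z/1000+.073]
def quat(k):
    f=A+np.pi/2+k*np.pi; return [float(np.cos(f/2)),float(np.sin(f/2)),0.,0.]
def ft(n=5): return np.mean([arm.read_ft_force() for _ in range(n)],0)
E
python3 - <<'E'
from h import *
sols=[]
for k in(0,-1):
    q=arm.ik(tip(0,-27,100),quat(k)); print(k,None if q is None else np.round(q,2))
    if q is not None: sols.append((np.abs(np.array(q)-arm.read_joint_positions()).max(),k))
k=min(sols)[1]; print("k",k)
arm.move_gripper(0.0,20); print(arm.read_time())
arm.movep(tip(0,-27,100),quat(k)); print(arm.read_time())
arm.line_to(tip(0,-27,60),.08); print(arm.read_time(),arm.read_tool_pos(),tip(0,-27,60),ft(),arm.read_opening(),arm.read_time())
cv2.imwrite("pics/s1.png",cv2.resize(snapshot("scene")[120:300,180:370],None,fx=3.3,fy=3.3,interpolation=cv2.INTER_CUBIC))
E
```

```text
0 [ 0.48  0.74 -0.39  1.64  0.36  0.83  0.15]
-1 [ 0.03  0.75  0.39  1.66 -0.36  0.81 -2.36]
k 0
0.8667
3.025
3.675 [ 0.59658397 -0.17799263  0.13270817] [np.float64(0.5964521824988205), np.float64(-0.17814378388203087), 0.133] [-0.0356866  -0.59404072 -0.00105556] 0.001269262553400503 3.675
```

View pics/s1.png

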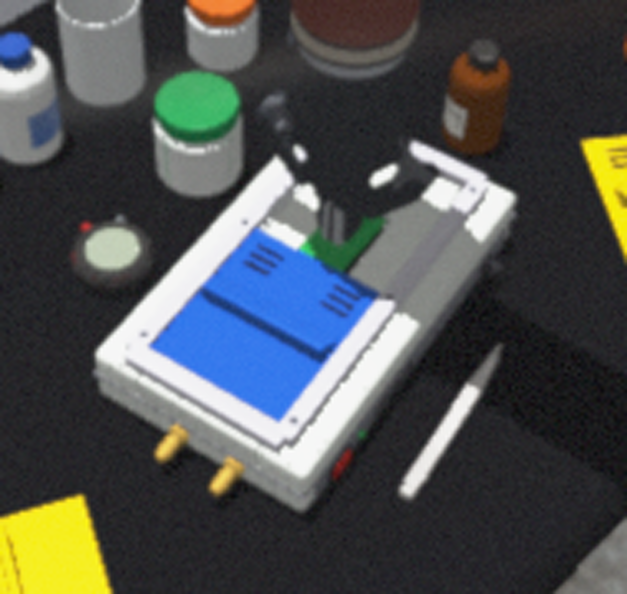

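The closed fingertips, at crop (335,225), are just above the green tab, clear of the cover edge. I press in small steps and watch the force.

Run:
```python
from h import *
b=ft()
for z in (57.5,56,55,54,53.2,52.6,52.1):
    arm.line_to(tip(0,-27,z),.02); f=ft()-b
    print(z,round(arm.read_time(),2),f.round(2),round(arm.read_tool_pos()[2]*1000-73,2))
    if f[2]>7: break
arm.pause(.5); print((ft()-b).round(2), arm.read_tool_pos()*1000)
cv2.imwrite("pics/s2.png",cv2.resize(snapshot("scene")[120:300,180:370],None,fx=3.3,fy=3.3,interpolation=cv2.INTER_CUBIC))
```

```text
57.5 4.0 [-0.26 -0.36  0.  ] 57.7
56 4.25 [ 0.31 -1.32  1.02] 56.16
55 4.5 [ 0.21 -0.36  1.8 ] 55.17
54 4.75 [0.12 0.03 1.16] 54.06
53.2 5.0 [-0.13 -0.8   1.28] 53.16
52.6 5.25 [ 0.34 -0.27  2.38] 52.49
52.1 5.5 [-0.27 -0.43  1.32] 52.05
[-0.61 -0.42  1.82] [ 596.38015552 -178.12180225  125.07632784]
```

View pics/s2.png

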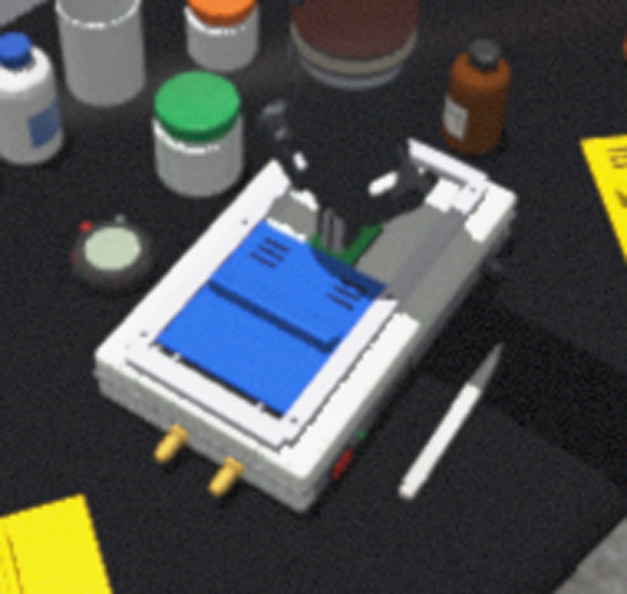

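The cover has sprung forward: a dark gap now shows behind its rear edge, from crop (175,350) to (270,408). I lift, go behind the step and push it to −y.

Run:
```python
from h import *
c,s=np.cos(A),np.sin(A); py=np.array([-s,c,0])
def go(y,z,v): arm.line_to(tip(0,y,z),v)
go(-27,90,.08); go(82,90,.15); go(82,63,.08)
arm.pause(.2); b=ft(); print("down",round(arm.read_time(),2),b.round(2))
try:
  for y in list(range(72,-29,-10))+list(range(-30,-45,-1)):
    go(y,63,.05 if y>-29 else .02); f=ft()-b; a=(arm.read_tool_pos()-np.array(tip(0,y,63)))*1000
    print(y,round(arm.read_time(),2),"Fy %.2f Fz %.2f"%(f@py,f[2]),"lag %.2f"%(a@py))
    if y<-29 and f@py>5 or f@py>12: break
except arm.MotionError as e: print(e)
```

```text
down 8.23 [-0.07  0.42 -0.39]
72 8.58 Fy 0.12 Fz -0.36 lag -0.93
62 8.93 Fy -0.55 Fz 0.47 lag -0.75
52 9.28 Fy -0.74 Fz 0.50 lag -0.79
42 9.63 Fy 0.29 Fz 0.28 lag -0.76
32 9.98 Fy -0.77 Fz -0.24 lag -0.76
22 10.33 Fy -0.81 Fz 0.40 lag -0.78
12 10.68 Fy -0.49 Fz 0.63 lag -0.80
2 11.03 Fy -0.29 Fz 0.82 lag -0.78
-8 11.38 Fy -0.25 Fz -0.19 lag -0.78
-18 11.73 Fy -0.88 Fz -0.03 lag -0.79
-28 12.08 Fy 0.75 Fz 1.19 lag -0.80
-30 12.33 Fy 0.08 Fz -0.13 lag -0.05
-31 12.58 Fy 0.31 Fz 1.08 lag 0.07
-32 12.83 Fy -0.57 Fz 0.88 lag -0.03
-33 13.08 Fy -0.90 Fz -0.26 lag -0.15
-34 13.33 Fy -0.34 Fz -0.35 lag -0.21
-35 13.58 Fy -0.91 Fz 0.67 lag -0.19
-36 13.83 Fy 0.94 Fz 0.69 lag 0.59
-37 14.08 Fy 3.63 Fz 2.29 lag 1.40
-38 14.33 Fy 5.64 Fz 3.20 lag 2.33
```

The stop was felt at a finger y of about −35.5 (predicted −35). I back off, rise clear and check.

Run:
```python
from h import *
arm.line_to(tip(0,-22,63),.05); arm.line_to(tip(0,-22,180),.15)
arm.move_j([1.226,0.615,-0.013,1.423,0.008,1.103,-0.04]); arm.pause(.3)
print(arm.read_time(),arm.read_tool_pos())
im=snapshot("top"); cv2.imwrite("pics/t3.png",cv2.resize(im[100:270,170:400],None,fx=3.4,fy=3.4,interpolation=cv2.INTER_CUBIC))
m=mask(im,"blue"); m[:140]=0; m[245:]=0
k=max(cv2.findContours(m,cv2.RETR_EXTERNAL,cv2.CHAIN_APPROX_NONE)[0],key=cv2.contourArea)
w=unproj("top",k[:,0].astype(float),.0585)[:,:2]; r=cv2.minAreaRect((w*1000).astype(np.float32)); print(r)
d=np.array(r[0])/1000-P0; print("cover y mm",1000*(d@[-np.sin(A),np.cos(A)]))
```

```text
18.1667 [ 0.20421013 -0.61730104  0.30393102]
((602.8582153320312, -207.23074340820312), (98.51673889160156, 118.56453704833984), 11.732831954956055)
cover y mm -56.78133820724368
```

View pics/t3.png

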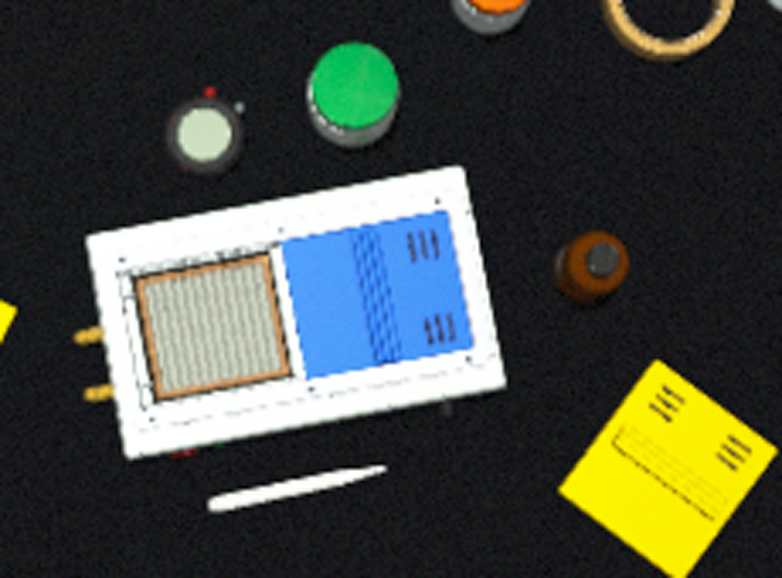

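The whole filter is uncovered at crop (215,325). The cover is at its stop (y ≈ −56.8 mm measured, −56 nominal), and the bystanders stand where they were.

```bash
python3 -c "
from station import ticket; print(ticket.finish_job())"
```

```text
the job is handed in; nothing more can be done
None
```

The filter bay is open: the tab was pressed until the cover sprang free, and the cover was then pushed to its stop with the whole filter uncovered; the arm finished clear and the job was handed in at about 18 s.

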